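# Unstack a drilled block and put its spacer plate on the spacer pile

### The arm

A 6-joint arm with a two-finger parallel gripper is mounted at the origin on a cart in front of the work surface, level with it; the furniture and walls round the work are solid. World frame = base frame: x ahead of the robot, y to its left, z up, the work surface at z = 0. Lengths are in m, angles in degrees, forces in N, time in s.
With the tool pointing down it reaches from about 0.35 to 0.875 m from the base axis. Payload 4.2 kg.
Tool frame: the origin (TCP) lies at the very end of the fingers, on their centre line; the grasp point (between the pads) lies 19 mm behind it; z points along the fingers, y is the direction in which the jaws open and shut (so a half turn about z gives the same grasp; the last joint's range is limited). The gripper opens to 87 mm and grips with 3 to 60 N. Pads are 19 mm wide; open, the fingers measure 117 mm over their backs; the gripper's body (75 mm by 190 mm) begins 51 mm behind the grasp point.
Start: joints at [-58.407, 22.042, 0.453, 0, -68.411, -14.817], TCP at [0.18, -0.598, 0.223] pointing down, gripper open.
Joint ranges: [-179.83, 179.83], [-69.29, 118.12], [-61.27, 80.66], [-181.25, 117.63], [-171.15, -9.14], [-177.46, 177.46]. Speed limits (degrees/s): [159.86, 159.86, 180, 180, 180, 180].

### API

Orientations are given as a 3x3 rotation matrix whose columns are the frame's x, y, z axes.
In Python, from station import r, imaging gives the robot as it stands. The module is installed in compiled form; this text tells all that it offers.
- The arm moves only by the tool move_arm, never from a script. Its argument "motion" is one flat list of numbers, 7 for each row, row after row: the shift along the tool's x, y, z in units of 40 mm (1.0 is 40 mm), then the turn, a rotation vector about the tool's x, y, z in units of 5 degrees (1.0 is 5 degrees), then the gripper's target within -1 to 1 (shut at 1, half-way at 0, fully open at -1). In form: [dx, dy, dz, wx, wy, wz, gripper, dx, dy, dz, wx, wy, wz, gripper, ...]. A call has 1 to 20 rows; each row is the pose to reach, as a shift and turn from the pose measured when the call began, along the tool's axes at that moment; what a row does not reach only later rows make up. A row lasts 1/12 s, in which the tool goes at most 41.7 mm and 7.16 degrees, less where a joint would pass 70% of its speed; a pose out of reach is approached as far as the arm can. A call with a gripper value outside its range is refused whole. The fingers move at their own pace and stop on an object; the grip force is fixed at half the most. Time passes only in rows, so rows that repeat a pose let the fingers close. It gives the time, the measured TCP pose, the force and the opening at its end, in the units of the state.
- r.sense(): the state, without advancing time (a new reading comes with each control period).
- imaging.capture(name): name is "scene" or "top"; returns the picture (420x560x3 uint8, blue, green, red); there is no depth.
- imaging.camera_params(name): a dict with "intrinsics" (3x3 intrinsics, pixels), "world_from_camera" (4x4, takes a point from camera to world coordinates). Camera axes: x right, y down, z forward; pixel columns grow to the right and rows downward; lengths in m; the calibration is good to about 2 mm. A picture is of the moment at which its call begins. camera_params takes no time and is no camera call.
- r.finish_job(): hands the job in, once; it reports no verdict.
The state is a dict: "time_s": time; "joints": joint angles; "joint_velocities": joint speeds; "effort": joint torques, N m; "tcp_pos": TCP position; "ee_rot": TCP orientation; "wrist_force": force on the tool from outside, world axes, zero at the start; "moment": the same for the moment, N m; "gripper_width": opening from 0.0 (shut) to 1.0 (fully open).
Only numpy, scipy, OpenCV 4.12 (cv2) and the standard library are available. Lean on these libraries where they do the work, as an engineer would, in place of code of your own. Each camera call takes 0.05 s, during which the arm holds its last target.

### The job

Two drilled steel blocks stand on each other with a plywood spacer plate between them. Lift the top block off and stand it flat in the shallow steel tray, hole upward; then lift the bared spacer plate off the lower block and lay it squarely, edges lined up, on the matching spacer plate that lies by itself on the bench.

Things in the scene. Friction and masses are not known exactly. Their poses are not given: they have to be found in the camera images.
- top_block: the upper of two equal plain steel blocks, 35 (x) x 50 (y) x 30 mm high, 0.3 to 0.55 kg, with a black drilled hole in its top face. At the start it stands on the plywood spacer plate, its underside 42 mm above the bench. Origin: centre of its underside; z up. It can be gripped across its 35 mm width (its x axis).
- spacer: the plywood spacer plate between the two blocks, 60 (x) x 110 (y) x 12 mm thick, under 0.1 kg, with a 14 mm through hole near each short end. At the start it lies flat on the lower, equal loose steel block (35 x 50 x 30 mm), its underside 30 mm above the bench, overhanging that block by some 12 mm on the long sides. Origin: centre of its underside; z up. It can be gripped across its 60 mm width (its x axis).
- pile_spacer: an equal plywood spacer plate with two holes, 60 (x) x 110 (y) x 12 mm, lying loose and flat on the bench, where the spacer pile begins (not the square plate without holes). Origin: centre of its underside; z up, y along its length.
- tray: shallow open sheet-steel tray, 175 (x) x 145 (y) mm over the rim, fixed to the bench; walls 3 mm thick with a 5 mm round rim whose top is 20.5 mm above the bench; clear inside 164 x 134 mm. Its inner floor is 3 mm above the bench. Origin: centre of its underside; z up.
Things that resemble listed ones, but are neither listed nor needed, are in the scene too. Leave any turquoise or yellow look-alike of the spacer alone.

How it is judged:
By the outcome, as a careful person would: the job done as asked, in the order asked, and still so for the second after the job is handed in, with the robot touching nothing.
It also fails if it takes over 56 s, if anything falls off the work surface, if the arm or the gripper's body presses on something with over 40 N, if the wrist force passes 120 N, or if a joint passes its speed limit or range.

## Working session

There is one attempt and no reset: what is moved stays moved. The work goes in short steps, Python scripts to look and compute and a tool call to move; the robot and the scene stay as the last step left them, time stands still between calls to the robot, and variables do not carry over. Pictures are saved under pics/ and viewed, and the job is handed in when it is done.

Besides the shell and the picture viewer there is one more tool, called after "Request:" as name(argument=value, ...), one argument or row to a line, values as JSON. move_arm: Moves the arm, as the interface text tells. Its arguments: {"type":"object","properties":{"motion":{"type":"array","items":{"type":"number"}}},"required":["motion"]}

```bash
mkdir -p pics; python3 - <<'E'
from station import r, imaging
import cv2
for n in("scene","top"):
    im=imaging.capture(n); cv2.imwrite(f"pics/{n}0.png",im)
    p=imaging.camera_params(n); print(n,p["intrinsics"],p["world_from_camera"])
s=r.sense(); print(s)
E
```

```text
scene [[488.75852509   0.         278.22776899]
 [  0.         488.75852509 214.14181952]
 [  0.           0.           1.        ]] [[-0.89147732 -0.34331782  0.29563671  0.14042028]
 [-0.45304849  0.68113342 -0.57515592  0.64621727]
 [-0.00390677 -0.64667622 -0.76275462  0.88644178]
 [ 0.          0.          0.          1.        ]]
top [[491.33215714   0.         283.76973197]
 [  0.         491.33215714 203.58291031]
 [  0.           0.           1.        ]] [[-0.02297493 -0.99863541  0.04689852  0.41104385]
 [-0.99970965  0.02260815 -0.00833629 -0.00187848]
 [ 0.00726463 -0.04707643 -0.99886487  1.07127155]
 [ 0.          0.          0.          1.        ]]
{'time_s': 0.1, 'joints': array([-5.84067200e+01,  2.20860344e+01,  3.88023427e-01, -2.51295774e-02,
       -6.84104774e+01, -1.48169052e+01]), 'joint_velocities': array([-0.0696039 , -0.14777532,  0.1998226 ,  0.06941534, -0.01099623,
        0.00503218]), 'effort': array([-4.39349296e-04, -3.91689599e+01,  1.87934393e+01,  4.23189461e+00,
        1.34691692e-02, -6.70562349e-05]), 'tcp_pos': array([ 0.18026531, -0.59788369,  0.22157569]), 'ee_rot': array([[-9.57485246e-01, -2.88481522e-01, -6.44569714e-04],
       [-2.88482228e-01,  9.57483508e-01,  1.82646750e-03],
       [ 9.02627466e-05,  1.93476259e-03, -9.99998124e-01]]), 'wrist_force': array([-1.07179907,  0.96851433, -0.21004905]), 'moment': array([-0.00616059,  0.00077729,  0.02145929]), 'gripper_width': 0.9987597565176133}
```

View pics/scene0.png

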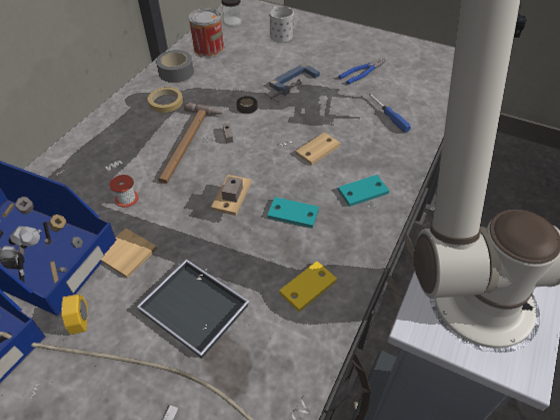

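View pics/top0.png

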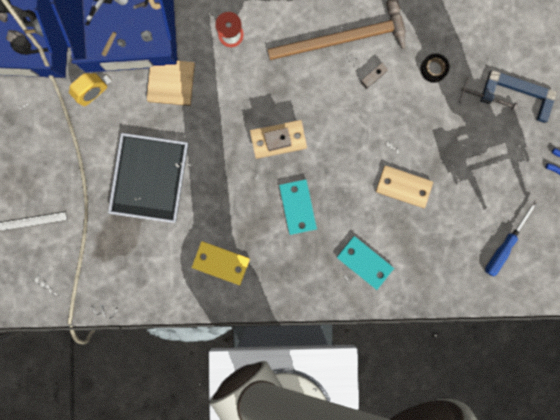

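In the top view:
- **Block candidates:** a block on a plate at (277,137), and a lone drilled block at (374,74).
- **Plate candidates:** plywood under the block (278,139), plywood with two holes (405,187), a square plate without holes (172,83), turquoise plates (298,206) and (366,262), and a yellow plate (221,263).

By the description, I choose the block at (277,137), the plate under it, (405,187) as the pile, and the tray at (148,177). Next I check these in close crops.

```bash
cat > h.py <<'E'
import numpy as np, cv2
from station import r, imaging
def ray(name,uv,z):
    p=imaging.camera_params(name);K=p["intrinsics"];T=p["world_from_camera"]
    uv=np.atleast_2d(np.array(uv,float))
    d=(np.linalg.inv(K)@np.c_[uv,np.ones(len(uv))].T)
    d=T[:3,:3]@d; o=T[:3,3][:,None]
    return (o+d*(z-o[2])/d[2])[:2].T
def proj(name,P):
    p=imaging.camera_params(name);K=p["intrinsics"];T=np.linalg.inv(p["world_from_camera"])
    P=np.atleast_2d(np.array(P,float)); c=T[:3,:3]@P.T+T[:3,3:4]; q=K@c
    return (q[:2]/q[2]).T
def rect(pts):
    # pts world xy -> centre, sizes, long axis angle deg in [-90,90)
    c,(w,h),a=cv2.minAreaRect((np.array(pts)*1000).astype(np.float32))
    if w<h: w,h,a=h,w,a+90
    return np.array(c)/1000,w,h,(a+90)%180-90
E
python3 - <<'E'
from h import *
t=cv2.imread("pics/top0.png");s=cv2.imread("pics/scene0.png")
def crop(im,x,y,w,h,k=6): return cv2.resize(im[y:y+h,x:x+w],None,fx=k,fy=k,interpolation=cv2.INTER_CUBIC)
a=crop(t,242,105,66,60);b=crop(t,372,157,66,60);c=crop(s,205,165,66,48);d=crop(s,290,125,66,48)
cv2.imwrite("pics/c1.png",np.vstack([np.hstack([a,b])[:300],np.hstack([c,d])]))
hsv=cv2.cvtColor(t,cv2.COLOR_BGR2HSV)
for p in[(260,145),(298,130),(390,180),(420,195),(277,130),(277,148),(150,150),(100,100),(278,137)]: print(p,hsv[p[1],p[0]])
E
```

```text
(260, 145) [ 18  43 149]
(298, 130) [ 19  84 233]
(390, 180) [ 18  95 132]
(420, 195) [ 17  83 172]
(277, 130) [ 13  49 157]
(277, 148) [ 16  58 131]
(150, 150) [79 25 82]
(100, 100) [ 30  12 155]
(278, 137) [ 15  35 147]
```

View pics/c1.png

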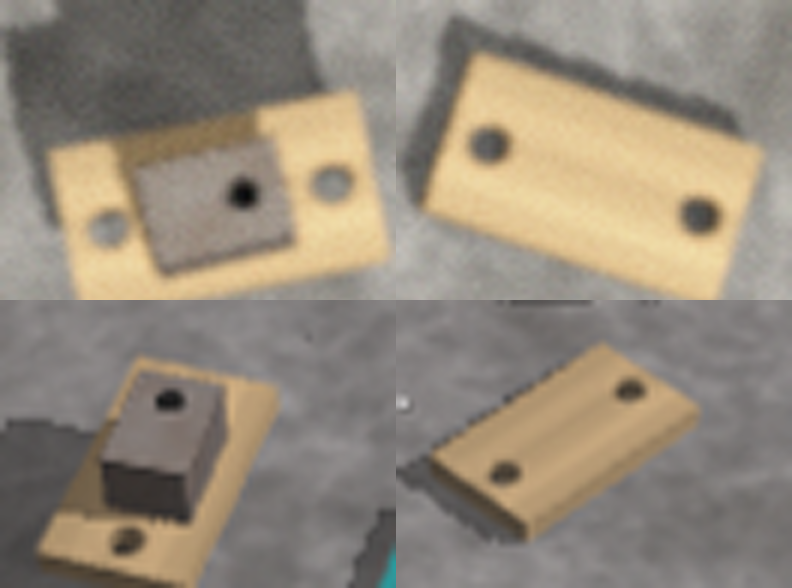

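The crops confirm the choice. On the left is the drilled block standing on the two-hole plywood plate, and on the right is the lone two-hole plywood plate. Now I measure.

```bash
cat >> h.py <<'E'
def hullof(name,im,lo,hi,box,k=3):
    x,y,w,h=box; c=cv2.resize(im[y:y+h,x:x+w],None,fx=4,fy=4,interpolation=cv2.INTER_CUBIC)
    m=cv2.inRange(cv2.cvtColor(c,cv2.COLOR_BGR2HSV),np.array(lo),np.array(hi))
    m=cv2.morphologyEx(m,cv2.MORPH_OPEN,np.ones((9,9)))
    cs,_=cv2.findContours(m,cv2.RETR_EXTERNAL,cv2.CHAIN_APPROX_NONE)
    q=max(cs,key=cv2.contourArea)[:,0,:].astype(float)
    return (q+0.5)/4-0.5+[x,y], m
E
python3 - <<'E'
from h import *
t=cv2.imread("pics/top0.png");s=cv2.imread("pics/scene0.png")
ms=[]
for n,im,box,z in[("top",t,(242,105,70,65),.042),("top",t,(370,157,70,60),.012),("scene",s,(205,165,55,55),.042),("scene",s,(288,125,60,45),.012)]:
    q,m=hullof(n,im,(8,62,70),(26,255,255),box); ms.append(cv2.resize(m,(280,260)))
    print(n,z,rect(ray(n,q,z)))
# block top
q,m=hullof("top",t,(0,0,60),(180,58,190),(262,124,31,28)); ms.append(cv2.resize(m,(280,260)))
print("block",rect(ray("top",q,.072)))
q,m=hullof("top",t,(0,0,0),(180,255,110),(105,128,88,98)); ms.append(cv2.resize(m,(280,260)))
print("tray in",rect(ray("top",q,.01)))
cv2.imwrite("pics/m1.png",np.vstack([np.hstack(ms[:2]),np.hstack(ms[4:])]))
# holes
for n,P in [("t",[(257.5+2.7,143)])]: pass
# block corners from crop (x/6+242, y/6+105)
c=np.array([(135,167),(275,140),(296,242),(168,274)])/6-0.42+[242,105]
print(ray("top",c,.072),ray("top",c,.072).mean(0))
c=np.array([(125,137),(187,143),(168,219),(108,213)]) # tray outer rough
E
```

```text
top 0.042 (array([ 0.59656091, -0.00121288]), 112.04986572265625, 63.89434814453125, -79.91550350189209)
top 0.012 (array([ 0.49250781, -0.27212805]), 113.63373565673828, 63.55812072753906, 69.9765853881836)
scene 0.042 (array([0.59462061, 0.00303106]), 118.58995056152344, 65.30104064941406, -79.80644130706787)
scene 0.012 (array([ 0.49054559, -0.26641589]), 118.35511779785156, 69.61844635009766, 69.80435180664062)
block (array([ 5.91095459e-01, -2.72508621e-04]), 48.98633575439453, 37.30051040649414, -77.5955753326416)
tray in (array([0.52394458, 0.28223453]), 164.76332092285156, 134.2291717529297, -9.530433654785156)
[[ 0.60486066  0.0267718 ]
 [ 0.61313021 -0.02125979]
 [ 0.57787864 -0.02760735]
 [ 0.56784489  0.0162993 ]] [ 0.5909286  -0.00144901]
```

View pics/m1.png

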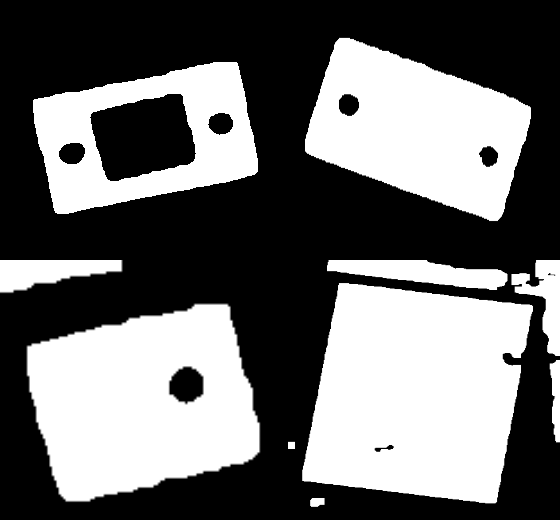

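```bash
cat >> h.py <<'E'
def boxfit(name,q,zt,zb):
    cam=imaging.camera_params(name)["world_from_camera"][:2,3]
    c,w,h,a=rect(ray(name,q,zt)); T=ray(name,q,zt);B=ray(name,q,zb)
    out=np.zeros(2);sz=[]
    for k in(0,90):
        u=np.array([np.cos(np.radians(a+k)),np.sin(np.radians(a+k))])
        near=np.sign((cam-c)@u)
        e1=np.percentile((T if near<0 else B)@u,99); e0=np.percentile((T if near>0 else B)@u,1)
        out+=u*(e1+e0)/2; sz.append((e1-e0)*1000)
    return out.round(4),np.round(sz,1),round(a,2)
E
python3 - <<'E'
from h import *
t=cv2.imread("pics/top0.png");s=cv2.imread("pics/scene0.png")
for n,im,box,z in[("top",t,(242,105,70,65),.042),("top",t,(370,157,70,60),.012),("scene",s,(205,165,55,55),.042),("scene",s,(288,125,60,45),.012)]:
    q,m=hullof(n,im,(8,62,70),(26,255,255),box)
    print(n,z,boxfit(n,q,z,z-.012))
q,m=hullof("top",t,(0,0,60),(180,58,190),(262,124,31,28))
print("block",boxfit("top",q,.072,.042))
E
```

```text
top 0.042 (array([ 0.5974, -0.0009]), array([112. ,  61.7]), -79.92)
top 0.012 (array([ 0.4929, -0.2732]), array([111.2,  61.7]), 69.98)
scene 0.042 (array([ 0.5976, -0.0011]), array([108.5,  60.7]), -79.81)
scene 0.012 (array([ 0.4929, -0.2722]), array([108.6,  60.6]), 69.8)
block (array([5.934e-01, 1.000e-04]), array([48.2, 32.3]), -77.6)
```

```bash
cat >> h.py <<'E'
from scipy.spatial.transform import Rotation as Ro
def go(p,yaw):
    s=r.sense();R=np.array(s["ee_rot"]);best=None
    for y in(yaw,yaw+180):
        a=np.radians(y);Y=np.array([np.cos(a),np.sin(a),0]);Z=np.array([0,0,-1.]);X=np.cross(Y,Z)
        v=Ro.from_matrix(R.T@np.c_[X,Y,Z]).as_rotvec(degrees=True)/5
        print(y,"shift",(R.T@(np.array(p)-s["tcp_pos"])/.04).round(3),"turn",v.round(2))
    print(s["time_s"],s["tcp_pos"].round(4),"yaw",np.degrees(np.arctan2(R[1,1],R[0,1])).round(2),"J",np.round(s["joints"],1),"F",s["wrist_force"].round(1),s["gripper_width"])
E
python3 -c "
from h import *
go((.593,-.0003,.15),11)"
```

```text
11 shift [-14.19   11.324   1.81 ] turn [ 0.02 -0.02 19.15]
191 shift [-14.19   11.324   1.81 ] turn [  0.02   0.02 -16.85]
0.1 [ 0.1803 -0.5979  0.2216] yaw 106.77 J [-58.4  22.1   0.4  -0.  -68.4 -14.8] F [-1.1  1.  -0.2] 0.9987597565176133
```

Request:
move_arm(
  motion=[-3, 2.4, 0.4, 0, 0, -3.5, -1, -7, 5.6, 0.9, 0, 0, -8.5, -1, -14.19, 11.32, 1.8, 0, 0, -16.85, -1, -14.19, 11.32, 1.8, 0, 0, -16.85, -1, -14.19, 11.32, 1.8, 0, 0, -16.85, -1, -14.19, 11.32, 1.8, 0, 0, -16.85, -1, -14.19, 11.32, 1.8, 0, 0, -16.85, -1, -14.19, 11.32, 1.8, 0, 0, -16.85, -1, -14.19, 11.32, 1.8, 0, 0, -16.85, -1, -14.19, 11.32, 1.8, 0, 0, -16.85, -1, -14.19, 11.32, 1.8, 0, 0, -16.85, -1, -14.19, 11.32, 1.8, 0, 0, -16.85, -1, -14.19, 11.32, 1.8, 0, 0, -16.85, -1, -14.19, 11.32, 1.8, 0, 0, -16.85, -1, -14.19, 11.32, 1.8, 0, 0, -16.85, -1, -14.19, 11.32, 1.8, 0, 0, -16.85, -1, -14.19, 11.32, 1.8, 0, 0, -16.85, -1, -14.19, 11.32, 1.8, 0, 0, -16.85, -1, -14.19, 11.32, 1.8, 0, 0, -16.85, -1, -14.19, 11.32, 1.8, 0, 0, -16.85, -1],
)

```text
time_s: 1.77
tcp_pos: [0.5929, 0.0006, 0.1492]
ee_rot: [[0.193, -0.981, -0.003], [-0.981, -0.193, 0.001], [-0.002, 0.003, -1.0]]
wrist_force: [-0.5, 0.1, 0.2]
gripper_width: 0.997
```

```bash
python3 -c "
from h import *
go((.593,-.0003,.047),11)"
```

```text
11 shift [ 0.027 -0.006  2.556] turn [ -0.04   0.05 -35.98]
191 shift [ 0.027 -0.006  2.556] turn [0.03 0.02 0.02]
1.7667 [0.5929 0.0006 0.1492] yaw -168.88 J [ 15.6  22.5 -10.   -0.2 -57.7  -4.4] F [-0.5  0.1  0.2] 0.9968134493679149
```

Request:
move_arm(
  motion=[0.03, 0, 1, 0, 0, 0, -1, 0.03, 0, 1.8, 0, 0, 0, -1, 0.03, 0, 2.3, 0, 0, 0, -1, 0.03, 0, 2.5, 0, 0, 0, -1, 0.03, 0, 2.55, 0, 0, 0, -1, 0.03, 0, 2.55, 0, 0, 0, -1, 0.03, 0, 2.55, 0, 0, 0, -1, 0.03, 0, 2.55, 0, 0, 0, 0, 0.03, 0, 2.55, 0, 0, 0, 0.1, 0.03, 0, 2.55, 0, 0, 0, 0.2, 0.03, 0, 2.55, 0, 0, 0, 1, 0.03, 0, 2.55, 0, 0, 0, 1, 0.03, 0, 2.55, 0, 0, 0, 1, 0.03, 0, 2.55, 0, 0, 0, 1, 0.03, 0, 2.55, 0, 0, 0, 1, 0.03, 0, 2.55, 0, 0, 0, 1, 0.03, 0, 2.55, 0, 0, 0, 1, 0.03, 0, 2.55, 0, 0, 0, 1, 0.03, 0, 2.55, 0, 0, 0, 1],
)

```text
time_s: 3.35
tcp_pos: [0.5933, -0.0003, 0.0473]
ee_rot: [[0.193, -0.981, -0.002], [-0.981, -0.193, 0.002], [-0.002, 0.001, -1.0]]
wrist_force: [1.2, 0.4, -0.1]
gripper_width: 0.403
```

```bash
python3 -c "
from h import *
go((.593,-.0003,.12),11)"
```

```text
11 shift [-0.006  0.01  -1.817] turn [-4.000e-02  3.000e-02 -3.597e+01]
191 shift [-0.006  0.01  -1.817] turn [0.02 0.02 0.03]
3.35 [ 5.933e-01 -3.000e-04  4.730e-02] yaw -168.87 J [ 15.5  29.2 -16.1  -0.2 -44.8  -4.3] F [ 1.2  0.4 -0.1] 0.4027908904516515
```

Width 0.403 × 87 mm = 35 mm, so the block is gripped. Next I lift it slowly at first.

Request:
move_arm(
  motion=[0, 0, -0.1, 0, 0, 0, 1, 0, 0, -0.25, 0, 0, 0, 1, 0, 0, -0.5, 0, 0, 0, 1, 0, 0, -0.9, 0, 0, 0, 1, 0, 0, -1.4, 0, 0, 0, 1, 0, 0, -1.8, 0, 0, 0, 1, 0, 0, -1.8, 0, 0, 0, 1, 0, 0, -1.8, 0, 0, 0, 1],
)

```text
time_s: 4.02
tcp_pos: [0.5935, -0.0003, 0.1203]
ee_rot: [[0.193, -0.981, -0.0], [-0.981, -0.193, 0.003], [-0.003, -0.001, -1.0]]
wrist_force: [-0.5, 0.0, -4.8]
gripper_width: 0.407
```

```bash
python3 - <<'E'
from h import *
t=imaging.capture("top");s=imaging.capture("scene");cv2.imwrite("pics/top1.png",t);cv2.imwrite("pics/scene1.png",s)
cv2.imwrite("pics/v1.png",np.hstack([cv2.resize(t[60:250,90:450],(400,211)),cv2.resize(s[100:360,100:400],(243,211))]))
go((.524,.282,.12),-9.5)
E
```

```text
-9.5 shift [-7.26   0.313 -0.025] turn [-3.000e-02  7.000e-02 -3.188e+01]
170.5 shift [-7.26   0.313 -0.025] turn [0.05 0.02 4.12]
4.1167 [ 0.5922 -0.0006  0.1182] yaw -168.91 J [ 15.5  24.3 -12.1  -0.2 -53.8  -4.3] F [-0.4 -0.1 -4.1] 0.40041603890318156
```

View pics/v1.png

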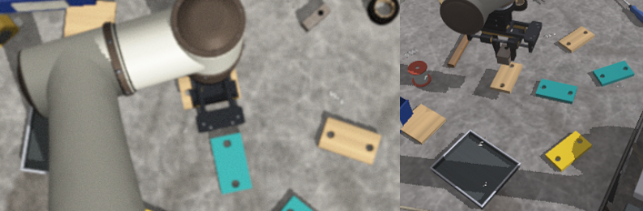

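The block is held (−4.8 N) and the spacer stayed on the lower block. Now I move over the tray.

Request:
move_arm(
  motion=[-0.5, 0, 0, 0, 0, 0.3, 1, -1.3, 0.1, 0, 0, 0, 0.8, 1, -2.2, 0.1, 0, 0, 0, 1.3, 1, -3.1, 0.1, 0, 0, 0, 1.8, 1, -4, 0.2, 0, 0, 0, 2.3, 1, -4.9, 0.2, 0, 0, 0, 2.8, 1, -5.8, 0.25, 0, 0, 0, 3.4, 1, -6.5, 0.3, 0, 0, 0, 3.8, 1, -7, 0.3, 0, 0, 0, 4, 1, -7.26, 0.31, 0, 0, 0, 4.12, 1, -7.26, 0.31, 0, 0, 0, 4.12, 1, -7.26, 0.31, 0, 0, 0, 4.12, 1, -7.26, 0.31, 0, 0, 0, 4.12, 1],
)

```text
time_s: 5.2
tcp_pos: [0.5236, 0.281, 0.1179]
ee_rot: [[-0.165, -0.986, -0.007], [-0.986, 0.165, -0.0], [0.001, 0.007, -1.0]]
wrist_force: [0.1, 0.6, -3.9]
gripper_width: 0.404
```

```bash
python3 - <<'E'
from h import *
go((.524,.282,.009),-9.5)
E
```

```text
-9.5 shift [-0.029 -0.024  2.722] turn [-2.000e-02 -1.200e-01  3.599e+01]
170.5 shift [-0.029 -0.024  2.722] turn [ 0.07 -0.01 -0.01]
5.2 [0.5236 0.281  0.1179] yaw 170.47 J [ 43.7  24.5 -11.7  -0.3 -54.  -53. ] F [ 0.1  0.6 -3.9] 0.4039046206812457
```

Request:
move_arm(
  motion=[0, 0, 0.4, 0, 0, 0, 1, 0, 0, 1, 0, 0, 0, 1, 0, 0, 1.6, 0, 0, 0, 1, 0, 0, 2.1, 0, 0, 0, 1, 0, 0, 2.45, 0, 0, 0, 1, 0, 0, 2.6, 0, 0, 0, 1, 0, 0, 2.68, 0, 0, 0, 1, 0, 0, 2.7, 0, 0, 0, 1, 0, 0, 2.72, 0, 0, 0, 1, 0, 0, 2.72, 0, 0, 0, 1, 0, 0, 2.72, 0, 0, 0, 1],
)

```text
time_s: 6.12
tcp_pos: [0.5234, 0.2814, 0.0101]
ee_rot: [[-0.165, -0.986, -0.005], [-0.986, 0.165, 0.001], [-0.0, 0.005, -1.0]]
wrist_force: [-0.6, -0.7, -4.0]
gripper_width: 0.4
```

Request:
move_arm(
  motion=[0, 0, 0.02, 0, 0, 0, 1, 0, 0, 0.04, 0, 0, 0, 1, 0, 0, 0.05, 0, 0, 0, 1, 0, 0, 0.06, 0, 0, 0, 1],
)

```text
time_s: 6.45
tcp_pos: [0.5235, 0.2815, 0.0083]
ee_rot: [[-0.165, -0.986, -0.005], [-0.986, 0.165, 0.001], [-0.001, 0.005, -1.0]]
wrist_force: [-0.9, 0.3, 2.4]
gripper_width: 0.4
```

Contact. Open partly, then rise.

Request:
move_arm(
  motion=[0, 0, 0, 0, 0, 0, 0.1, 0, 0, 0, 0, 0, 0, -0.1, 0, 0, 0, 0, 0, 0, -0.4, 0, 0, 0, 0, 0, 0, -0.4, 0, 0, 0, 0, 0, 0, -0.4, 0, 0, 0, 0, 0, 0, -0.4, 0, 0, -0.2, 0, 0, 0, -0.4, 0, 0, -0.6, 0, 0, 0, -0.4, 0, 0, -1.3, 0, 0, 0, -0.4, 0, 0, -2.2, 0, 0, 0, -1, 0, 0, -2.8, 0, 0, 0, -1, 0, 0, -2.8, 0, 0, 0, -1],
)

```text
time_s: 7.45
tcp_pos: [0.5273, 0.2836, 0.1274]
ee_rot: [[-0.164, -0.987, 0.006], [-0.986, 0.164, 0.009], [-0.009, -0.004, -1.0]]
wrist_force: [0.8, 0.4, 0.6]
gripper_width: 0.846
```

```bash
python3 - <<'E'
from h import *
go((.5975,-.001,.12),10.1)
E
```

```text
10.1 shift [ 6.735 -2.894  0.135] turn [ 0.14  0.1  32.1 ]
190.1 shift [ 6.735 -2.894  0.135] turn [-0.07  0.1  -3.9 ]
7.45 [0.5273 0.2836 0.1274] yaw 170.59 J [ 43.7  24.  -11.2  -0.2 -54.3 -53. ] F [0.8 0.4 0.6] 0.8462264648938762
```

```bash
python3 - <<'E'
from h import *
t=imaging.capture("top");s=imaging.capture("scene")
cv2.imwrite("pics/v2.png",np.hstack([cv2.resize(t[60:250,90:330],(400,316)),cv2.resize(s[150:360,100:350],(376,316))]))
q,m=hullof("top",t,(8,62,70),(26,255,255),(238,105,74,65)); print(boxfit("top",q,.042,.03))
q,m=hullof("scene",s,(8,62,70),(26,255,255),(205,165,55,55)); print(boxfit("scene",q,.042,.03))
go((.5975,-.001,.12),10.1)
E
```

```text
(array([ 0.5975, -0.0009]), array([112.1,  62.2]), -79.92)Traceback (most recent call last):
  File "<stdin>", line 5, in <module>
  File "h.py", line 23, in hullof
    q=max(cs,key=cv2.contourArea)[:,0,:].astype(float)
      ~~~^^^^^^^^^^^^^^^^^^^^^^^^
ValueError: max() iterable argument is empty
```

View pics/v2.png

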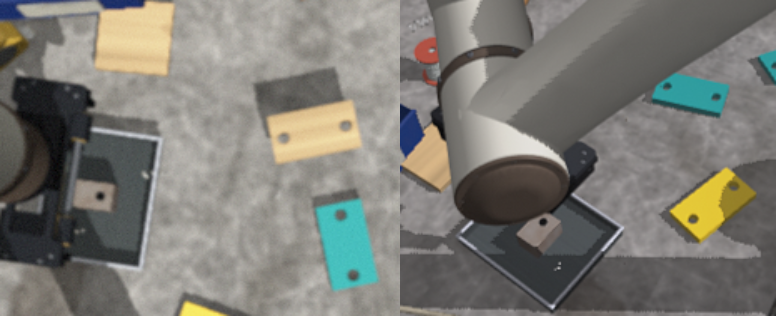

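The block stands in the tray with its hole upward, at about (98,195) in the left crop. The spacer hasn't moved: (0.5975, −0.0009), long axis at −79.9°.

```bash
python3 - <<'E'
from h import *
go((.5975,-.001,.12),10.1)
E
```

```text
10.1 shift [ 6.672 -2.971  0.021] turn [ 0.06 -0.04 32.08]
190.1 shift [ 6.672 -2.971  0.021] turn [ 0.03  0.04 -3.92]
7.55 [0.5244 0.2818 0.1221] yaw 170.49 J [ 43.7  24.2 -11.5  -0.3 -54.2 -53. ] F [ 0.4 -0.1  0.2] 0.9265734968591536
```

Request:
move_arm(
  motion=[0.5, -0.2, 0, 0, 0, -0.3, -1, 1.3, -0.5, 0, 0, 0, -0.8, -1, 2.2, -1, 0, 0, 0, -1.3, -1, 3.1, -1.4, 0, 0, 0, -1.8, -1, 4, -1.8, 0, 0, 0, -2.3, -1, 4.9, -2.2, 0, 0, 0, -2.8, -1, 5.7, -2.55, 0, 0, 0, -3.3, -1, 6.3, -2.8, 0, 0, 0, -3.7, -1, 6.67, -2.97, 0, 0, 0, -3.92, -1, 6.67, -2.97, 0, 0, 0, -3.92, -1, 6.67, -2.97, 0, 0, 0, -3.92, -1, 6.67, -2.97, 0, 0, 0, -3.92, -1],
)

```text
time_s: 8.55
tcp_pos: [0.5967, -0.0006, 0.1199]
ee_rot: [[0.175, -0.985, -0.005], [-0.985, -0.175, 0.004], [-0.004, 0.004, -1.0]]
wrist_force: [0.2, -0.0, 0.6]
gripper_width: 0.997
```

```bash
python3 - <<'E'
from h import *
go((.5975,-.001,.031),10.1)
E
```

```text
10.1 shift [ 0.022 -0.026  2.221] turn [ 0.08 -0.07 35.99]
190.1 shift [ 0.022 -0.026  2.221] turn [ 0.04  0.05 -0.01]
8.55 [ 0.5967 -0.0006  0.1199] yaw -169.92 J [ 15.3  24.6 -11.3  -0.3 -54.3  -5.1] F [ 0.2 -0.   0.6] 0.997324474347356
```

Request:
move_arm(
  motion=[0.02, -0.01, 0.8, 0, 0, 0, -1, 0.02, -0.02, 1.5, 0, 0, 0, -1, 0.02, -0.02, 1.95, 0, 0, 0, -1, 0.02, -0.02, 2.15, 0, 0, 0, -1, 0.02, -0.02, 2.22, 0, 0, 0, -1, 0.02, -0.02, 2.24, 0, 0, 0, -1, 0.02, -0.02, 2.24, 0, 0, 0, -1, 0.02, -0.02, 2.24, 0, 0, 0, -0.5, 0.02, -0.02, 2.24, 0, 0, 0, -0.45, 0.02, -0.02, 2.24, 0, 0, 0, -0.4, 0.02, -0.02, 2.24, 0, 0, 0, -0.35, 0.02, -0.02, 2.24, 0, 0, 0, -0.2, 0.02, -0.02, 2.24, 0, 0, 0, 1, 0.02, -0.02, 2.24, 0, 0, 0, 1, 0.02, -0.02, 2.24, 0, 0, 0, 1, 0.02, -0.02, 2.24, 0, 0, 0, 1],
)

```text
time_s: 9.88
tcp_pos: [0.5975, -0.001, 0.0306]
ee_rot: [[0.175, -0.985, -0.004], [-0.985, -0.175, 0.004], [-0.004, 0.003, -1.0]]
wrist_force: [-0.2, -0.6, 2.7]
gripper_width: 0.683
```

Request:
move_arm(
  motion=[0, 0, -0.05, 0, 0, 0, 1, 0, 0, -0.15, 0, 0, 0, 1, 0, 0, -0.35, 0, 0, 0, 1, 0, 0, -0.7, 0, 0, 0, 1, 0, 0, -1.2, 0, 0, 0, 1, 0, 0, -1.6, 0, 0, 0, 1, 0, 0, -1.75, 0, 0, 0, 1, 0, 0, -1.75, 0, 0, 0, 1, 0, 0, -1.75, 0, 0, 0, 1],
)

```text
time_s: 10.63
tcp_pos: [0.5974, -0.0012, 0.1004]
ee_rot: [[0.175, -0.985, -0.004], [-0.985, -0.175, 0.004], [-0.005, 0.004, -1.0]]
wrist_force: [-0.7, -0.2, -2.0]
gripper_width: 0.685
```

```bash
python3 - <<'E'
from h import *
s=imaging.capture("scene")
cv2.imwrite("pics/v3.png",cv2.resize(s[80:280,170:390],None,fx=3,fy=3))
go((.4929,-.2727,.08),-20.1)
E
```

```text
-20.1 shift [6.229 3.744 0.484] turn [ -0.05   0.09 -29.97]
159.9 shift [6.229 3.744 0.484] turn [0.07 0.04 6.03]
10.6833 [ 0.597  -0.0013  0.0997] yaw -169.94 J [ 15.3  25.9 -12.4  -0.4 -51.9  -5. ] F [ 0.6 -0.6 -1.1] 0.6858654654103293
```

View pics/v3.png

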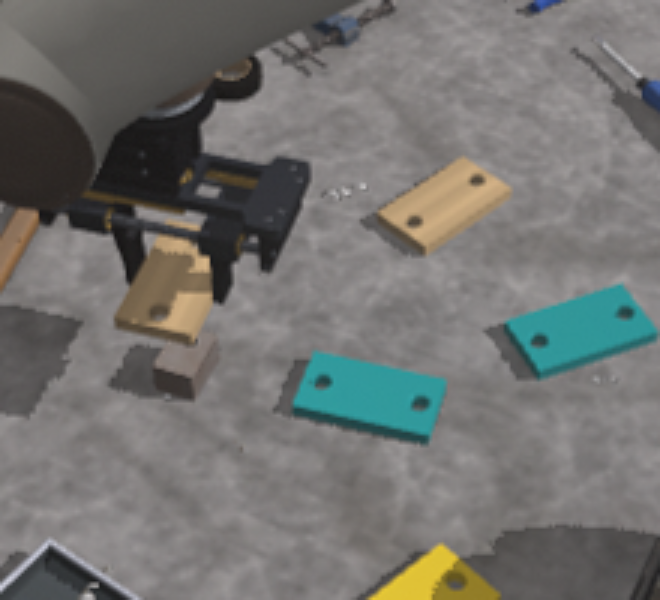

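The spacer is lifted level and the lower block still stands. Now I move over the pile.

Request:
move_arm(
  motion=[0.5, 0.3, 0, 0, 0, 0.4, 1, 1.2, 0.7, 0, 0, 0, 1.1, 1, 1.9, 1.15, 0.1, 0, 0, 1.8, 1, 2.6, 1.55, 0.15, 0, 0, 2.5, 1, 3.3, 2, 0.2, 0, 0, 3.2, 1, 4, 2.4, 0.3, 0, 0, 3.9, 1, 4.7, 2.8, 0.4, 0, 0, 4.6, 1, 5.3, 3.2, 0.45, 0, 0, 5.2, 1, 5.8, 3.5, 0.48, 0, 0, 5.7, 1, 6.1, 3.68, 0.48, 0, 0, 5.9, 1, 6.23, 3.74, 0.48, 0.05, 0.04, 6.03, 1, 6.23, 3.74, 0.48, 0.05, 0.04, 6.03, 1, 6.23, 3.74, 0.48, 0.05, 0.04, 6.03, 1, 6.23, 3.74, 0.48, 0.05, 0.04, 6.03, 1],
)

```text
time_s: 11.85
tcp_pos: [0.4933, -0.2718, 0.0798]
ee_rot: [[-0.342, -0.94, -0.002], [-0.94, 0.342, 0.0], [0.001, 0.002, -1.0]]
wrist_force: [-0.2, 0.1, -0.6]
gripper_width: 0.683
```

```bash
python3 - <<'E'
from h import *
go((.4929,-.2727,.02),-20.1)
E
```

```text
-20.1 shift [ 2.300e-02 -1.000e-03  1.495e+00] turn [ 1.000e-02  4.000e-02 -3.598e+01]
159.9 shift [ 2.300e-02 -1.000e-03  1.495e+00] turn [ 0.02 -0.01  0.02]
11.85 [ 0.4933 -0.2718  0.0798] yaw 159.98 J [-12.4  24.4 -18.8   0.  -46.9  -7.7] F [-0.2  0.1 -0.6] 0.6830250177824099
```

Request:
move_arm(
  motion=[0.02, 0, 0.4, 0, 0, 0, 1, 0.02, 0, 0.9, 0, 0, 0, 1, 0.02, 0, 1.3, 0, 0, 0, 1, 0.02, 0, 1.45, 0, 0, 0, 1, 0.02, 0, 1.5, 0, 0, 0, 1, 0.02, 0, 1.5, 0, 0, 0, 1, 0.02, 0, 1.5, 0, 0, 0, 1],
)

```text
time_s: 12.43
tcp_pos: [0.4938, -0.2725, 0.0207]
ee_rot: [[-0.341, -0.94, -0.001], [-0.94, 0.341, -0.001], [0.001, 0.0, -1.0]]
wrist_force: [-0.7, 0.1, -1.4]
gripper_width: 0.685
```

```bash
python3 - <<'E'
from h import *
s=imaging.capture("scene");t=imaging.capture("top")
cv2.imwrite("pics/v4.png",np.hstack([cv2.resize(s[105:185,270:370],(375,300),interpolation=2),cv2.resize(t[140:240,350:475],(375,300),interpolation=2)]))
go((.4929,-.2727,.0126),-20.1)
E
```

```text
-20.1 shift [0.008 0.021 0.209] turn [ 1.000e-02 -0.000e+00 -3.598e+01]
159.9 shift [0.008 0.021 0.209] turn [-0.   -0.01  0.02]
12.5333 [ 0.4938 -0.2727  0.021 ] yaw 160.01 J [-12.4  29.1 -21.8   0.1 -39.2  -7.6] F [-0.5 -0.3 -1.1] 0.6880721542532435
```

View pics/v4.png

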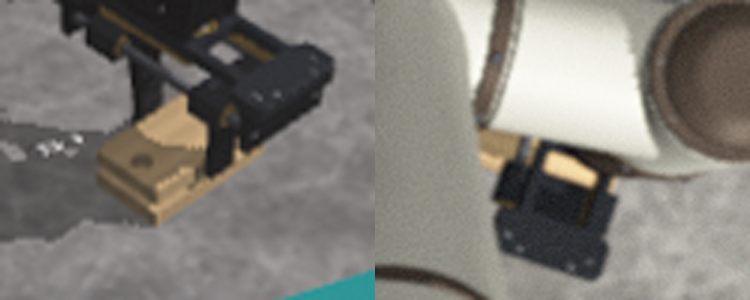

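Left crop: the held plate hangs parallel over the pile plate, with matching ends near (155,190–220). I lower it with a 1 mm jaw-axis correction.

Request:
move_arm(
  motion=[0.01, 0.02, 0.08, 0, 0, 0, 1, 0.01, 0.02, 0.14, 0, 0, 0, 1, 0.01, 0.02, 0.18, 0, 0, 0, 1, 0.01, 0.02, 0.2, 0, 0, 0, 1, 0.01, 0.02, 0.21, 0, 0, 0, 1, 0.01, 0.02, 0.22, 0, 0, 0, 1],
)

```text
time_s: 13.03
tcp_pos: [0.4927, -0.2728, 0.0126]
ee_rot: [[-0.342, -0.94, -0.001], [-0.94, 0.342, -0.001], [0.001, 0.001, -1.0]]
wrist_force: [-2.1, 1.6, 6.4]
gripper_width: 0.685
```

In contact. Release, rise a little and move aside to look.

Request:
move_arm(
  motion=[0, 0, 0, 0, 0, 0, -0.4, 0, 0, 0, 0, 0, 0, -0.5, 0, 0, 0, 0, 0, 0, -1, 0, 0, 0, 0, 0, 0, -1, 0, 0, 0, 0, 0, 0, -1, 0, 0, 0, 0, 0, 0, -1, 0, 0, -0.3, 0, 0, 0, -1, 0, 0, -1, 0, 0, 0, -1, 0, 0, -2, 0, 0, 0, -1, -0.8, -0.5, -3, 0, 0, 0, -1, -1.6, -1, -4, 0, 0, 0, -1, -2.4, -1.5, -4, 0, 0, 0, -1, -3.2, -2, -4, 0, 0, 0, -1, -4, -2.5, -4, 0, 0, 0, -1, -4.8, -3, -4, 0, 0, 0, -1, -5, -3.1, -4, 0, 0, 0, -1, -5, -3.1, -4, 0, 0, 0, -1, -5, -3.1, -4, 0, 0, 0, -1],
)

```text
time_s: 14.53
tcp_pos: [0.6774, -0.1265, 0.1713]
ee_rot: [[-0.341, -0.94, -0.003], [-0.94, 0.341, -0.001], [0.001, 0.003, -1.0]]
wrist_force: [-0.3, -0.0, 0.3]
gripper_width: 1.0
```

```bash
python3 - <<'E'
from h import *
s=imaging.capture("scene");t=imaging.capture("top")
cv2.imwrite("pics/top5.png",t);cv2.imwrite("pics/scene5.png",s)
cv2.imwrite("pics/v5.png",np.hstack([cv2.resize(s[115:185,280:360],(400,350),interpolation=2),cv2.resize(t[150:220,365:445],(400,350),interpolation=2)]))
for n,im,b in(("top",t,(370,152,74,68)),("scene",s,(288,115,60,60))):
    q,m=hullof(n,im,(8,62,70),(26,255,255),b); print(n,boxfit(n,q,.024,0))
go((.4929,-.2727,.1),-20.1)
E
```

```text
top (array([ 0.4925, -0.274 ]), array([110.8,  61. ]), 70.18)
scene (array([ 0.4925, -0.2725]), array([109.4,  60.2]), 69.38)
-20.1 shift [4.972 3.072 1.815] turn [ 2.000e-02  3.000e-02 -3.599e+01]
159.9 shift [4.972 3.072 1.815] turn [ 0.02 -0.01  0.01]
14.6333 [ 0.6766 -0.1279  0.1721] yaw 159.97 J [  2.7  30.2   6.4   0.  -66.3 -22.8] F [-0.1 -0.2  0.2] 0.996869689973622
```

View pics/v5.png

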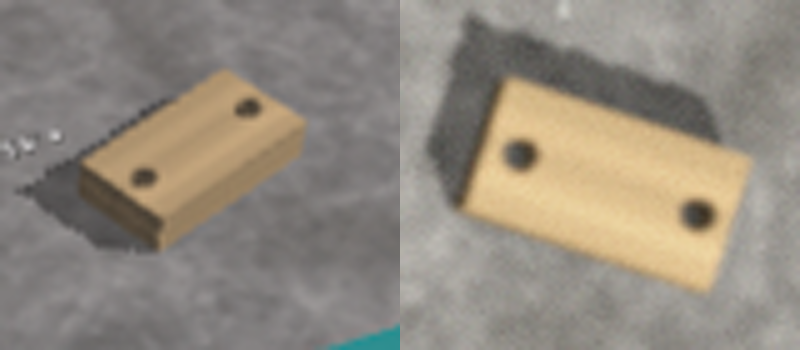

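View pics/top5.png

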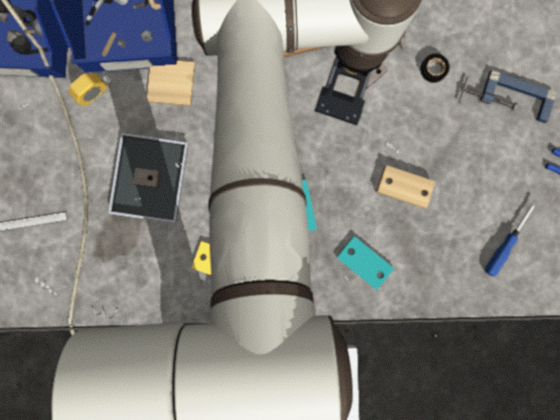

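The pair's outline measures 110.8 × 61.0 mm (top) and 109.4 × 60.2 mm (scene). A lone plate measured 111.2 × 61.7 and 108.6 × 60.6 mm the same way, so the edges are flush to about 1 mm. The block stands in the tray at pixel (147,177) with its hole upward, and the gripper is clear. I hand the job in.

```bash
python3 -c "
from station import r
print(r.finish_job())"
```

```text
the job is handed in; nothing more can be done
None
```

I handed the job in at about 14.6 s. The top block stands in the steel tray, and the spacer lies on the matching plywood plate.

- **Block:** I gripped it across its 35 mm width and set it down near the tray's centre at about (0.523, 0.281). The pictures show it upright with its hole upward.
- **Spacer:** I then lifted it off the lower block, which was still standing after the lift. I laid it on the lone two-hole plate, and contact on lowering was light, about 6 N.
- **Last checks:** After release, the stacked pair's outline matched a single plate to about 1 mm in both cameras. The two cameras differed by 1.5 mm in position and 0.8° in angle, which is within the calibration for position and the scatter of the measurement.
- **Failed check:** One scene-camera measurement of the spacer failed because the arm hid it. I used the top view instead, which matched the earlier measurements.

At hand-in the gripper was open, about 17 cm above the bench and touching nothing.

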